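# Clear up after refilling the canisters

## Robot

A 6-joint arm with a two-finger parallel gripper is mounted at the origin on a cart in front of the work surface, level with it; the furniture and walls round the work are solid. World frame = base frame: x ahead of the robot, y to its left, z up, the work surface at z = 0. Lengths are in m, angles in rad, forces in N, time in s.
With the tool pointing down it reaches from about 0.275 to 1 m from the base axis. Payload 8.4 kg.
Tool frame: the origin (TCP) lies on the centre line of the jaws, within the pads' length; the fingertips stand 17 mm ahead of it and the grasp point (between the pads) lies 2 mm behind it (bot.tcp_to_tips is the z of the fingertips in the tool frame, in m); z points along the fingers, y is the line along which they close (so a half turn about z gives the same grasp; the last joint's range is limited). The gripper opens to 85 mm and grips with 20 to 120 N. Pads are 22 mm wide; open, the fingers measure 114 mm over their backs; the gripper's body (76 mm by 85 mm) begins 54 mm behind the grasp point. The pads swing forward as they close: fully open they stand 13 mm farther back than shut.
Start: joints at [-1.287, 0.353, 1.633, -0, 1.155, -0.002], TCP at [0.176, -0.6, 0.248] pointing down, gripper open.
Joint ranges: [-2.63, 2.63], [-0.92, 2.1], [0.06, 2.66], [-1.3, 4.44], [0, 2.69], [-3.02, 3.02]. Speed limits (rad/s): [2.22, 2.22, 2.79, 3.14, 3.14, 3.14].

## Interface

Orientations are given as a unit quaternion [x, y, z, w].
In Python, from workcell import bot, hand, kinematics, get_obs, vision, hand_in gives the robot as it stands. The module is installed in compiled form; this text tells all that it offers. Calls block until the motion is done:
- bot.reach(position, orientation): joint-space move of the TCP to a pose.
- bot.servo_line(position, ori=None, velocity=0.15): straight line of the TCP; ori=None keeps the orientation; velocity is the mean speed in m/s.
- bot.goto_joints(angles): joint-space move.
- hand.move_gripper(opening, strength=None): finger opening in m; strength is the grip in N (None keeps the last); returns when the fingers have stopped.
- bot.dwell(seconds).
- kinematics.solve_ik(position, orientation): joint angles nearest the present ones, or None.
- get_obs(): the state.
- vision.read_camera(name): name is "side" or "top"; returns a dict with "frame" (384x512x3 uint8, red, green, blue), "intrinsics" (3x3 intrinsics, pixels), "dist" ([k1, k2, p1, p2, k3] as OpenCV has them; the pictures are not rectified), "view" (4x4, takes a point from world to camera coordinates). Camera axes: x right, y down, z forward; pixel columns grow to the right and rows downward; lengths in m; the calibration is good to about 2 mm. A picture is of the moment at which its call begins. There is no depth.
A pose or a line that the arm cannot do raises bot.IKError and nothing moves.
- hand_in(): hands the job in; it is judged then, once.
The state is a dict: "time_s": time; "joint_pos": joint angles; "joint_vel": joint speeds; "joint_efforts": joint torques, N m; "position": TCP position; "orientation": TCP orientation; "wrist_force": force on the tool from outside, world axes, zero at the start; "ft_torque": the same for the moment, N m; "gripper_width": finger opening in m; "grip_force": force on a finger pad.
Only numpy, scipy, OpenCV 4.12 (cv2) and the standard library are available. Lean on these libraries where they do the work, as an engineer would, in place of code of your own. Each camera call takes 0.05 s, during which the arm holds its last target. There are 200 camera calls.

## Task

The canisters have been refilled: slide the steel worktop bin fully open, put every crumpled paper bag into it, and then slide its lid fully shut. Put the bag clips away by length, the long ones lying flat and lengthwise side by side in the longer wooden tray and the short ones likewise in the shorter tray. Leave the tin, the timer and the garlic where they stand.

Things in the scene. Friction and masses are not known exactly. Their poses are not given: they have to be found in the camera images.
- bin: fixed steel worktop waste bin, square, outside 170 x 170 mm, 125 mm high to the rim, walls and floor 5 mm; origin at the centre of its underside; its lid slides open towards the bin's own +x (away from the robot)
- bin_lid (a joint): flat lid on the bin, top face 135 mm above the worktop, slides along the bin's +x: 0 = closed (end stop), 0.13 m = fully open (end stop); about 2 N of friction, stays where it is left, starts closed or up to 30 mm ajar; at 0.13 m the free opening runs from 80 mm in front of the bin's centre to 44 mm behind it
- lid_grip (a point): middle of the black bar handle on the lid: the bar is 14 mm thick along the bin's x, 60 mm long along its y, and rises from the lid's top face (z = 135 mm) to z = 161 mm; this point moves with the lid, at bin x = lid value - 45 mm, z = 148 mm; its axes are the bin's
- paper_1: crumpled brown-paper bag, a rigid faceted ball about 40 mm across (it lies on one of its flat facets and scarcely rolls); about 18 g; origin at its centre; may be absent
- paper_2: crumpled brown-paper bag, a rigid faceted ball about 44 mm across (it lies on one of its flat facets and scarcely rolls); about 18 g; origin at its centre; may be absent
- paper_3: crumpled brown-paper bag, a rigid faceted ball about 38 mm across (it lies on one of its flat facets and scarcely rolls); about 18 g; origin at its centre; may be absent
- paper_4: crumpled brown-paper bag, a rigid faceted ball about 42 mm across (it lies on one of its flat facets and scarcely rolls); about 18 g; origin at its centre; may be absent
- clip_long1: long bag clip: straight grey bar 130 mm long, 18 mm wide and 18 mm high, about 30 g, the same pattern in two lengths; origin at its centre, x along its length (either end may lead); may be absent
- clip_long2: long bag clip: straight grey bar 130 mm long, 18 mm wide and 18 mm high, about 30 g, the same pattern in two lengths; origin at its centre, x along its length (either end may lead); may be absent
- clip_short1: short bag clip: straight grey bar 90 mm long, 18 mm wide and 18 mm high, about 30 g, the same pattern in two lengths; origin at its centre, x along its length (either end may lead); may be absent
- clip_short2: short bag clip: straight grey bar 90 mm long, 18 mm wide and 18 mm high, about 30 g, the same pattern in two lengths; origin at its centre, x along its length (either end may lead); may be absent
- tray_long: low open wooden tray for the long clips, fixed: outside 158 x 88 mm, inside 150 x 80 mm, floor 4 mm thick, rim only 10 mm above the worktop; room for two clips side by side (say 22 mm either side of the middle line); origin at the centre of its underside, x along its length
- tray_short: low open wooden tray for the short clips, fixed: outside 118 x 88 mm, inside 110 x 80 mm, floor 4 mm thick, rim only 10 mm above the worktop; room for two clips side by side (say 22 mm either side of the middle line); origin at the centre of its underside, x along its length
- tin_tuna: flat food tin, 86 mm across, 40 mm high, bystander; origin at the centre of its underside
- egg_timer: kitchen timer with a red top, 59 mm across, 52 mm high, bystander; origin at the centre of its underside
- garlic: garlic bulb, 56 mm across and high, bystander; origin at the centre of its underside
There are look-alikes about, which are no part of the job. Leave any green look-alike of the paper_3 alone.

How it is judged:
On the way, in this order (a step that is already met when the one before it is completed fails the run):
1. the bin's lid is slid open (value of joint bin_lid above 0.115 m), for 0.2 s.
2. all the paper lies in the bin (x of paper_1 in the frame of bin between -0.08 and 0.08 m and y of paper_1 in the frame of bin between -0.08 and 0.08 m and z of paper_1 in the frame of bin between 0.005 and 0.118 m and x of paper_2 in the frame of bin between -0.08 and 0.08 m and y of paper_2 in the frame of bin between -0.08 and 0.08 m and z of paper_2 in the frame of bin between 0.005 and 0.118 m and x of paper_3 in the frame of bin between -0.08 and 0.08 m and y of paper_3 in the frame of bin between -0.08 and 0.08 m and z of paper_3 in the frame of bin between 0.005 and 0.118 m and x of paper_4 in the frame of bin between -0.08 and 0.08 m and y of paper_4 in the frame of bin between -0.08 and 0.08 m and z of paper_4 in the frame of bin between 0.005 and 0.118 m), for 0.2 s.
At the end, for the whole second after the job is handed in: every bag present is inside the bin; lid shut within 8 mm; each clip rests flat on the floor of the tray of its length, not on another clip or a rim, its centre within 20 mm (along) and 34 mm (across) of the tray's centre, its length within 0.25 rad of the tray's (all of step 2 and value of joint bin_lid below 0.008 m and x of clip_long1 in the frame of tray_long between -0.02 and 0.02 m and y of clip_long1 in the frame of tray_long between -0.034 and 0.034 m and z of clip_long1 in the frame of tray_long between 0.009 and 0.018 m and angle between the x axis of each of clip_long1, clip_long2 and the x axis of tray_long, either way round below 0.25 rad and linear speed of each of clip_long1, clip_long2, clip_short1, clip_short2 below 0.02 m/s and x of clip_long2 in the frame of tray_long between -0.02 and 0.02 m and y of clip_long2 in the frame of tray_long between -0.034 and 0.034 m and z of clip_long2 in the frame of tray_long between 0.009 and 0.018 m and x of clip_short1 in the frame of tray_short between -0.02 and 0.02 m and y of clip_short1 in the frame of tray_short between -0.034 and 0.034 m and z of clip_short1 in the frame of tray_short between 0.009 and 0.018 m and angle between the x axis of each of clip_short1, clip_short2 and the x axis of tray_short, either way round below 0.25 rad and x of clip_short2 in the frame of tray_short between -0.02 and 0.02 m and y of clip_short2 in the frame of tray_short between -0.034 and 0.034 m and z of clip_short2 in the frame of tray_short between 0.009 and 0.018 m); the robot touches nothing.
It fails at once if a bystander (tin, timer or garlic) is moved by more than 30 mm (distance of any of tin_tuna, egg_timer, garlic from where it was at the start of the episode above 0.03 m).
Of paper_1, paper_2, paper_3, paper_4 only 3 to 4 are there at a start; the rules pass over those that are not, and their reading is None.
Of clip_long1, clip_long2, clip_short1, clip_short2 only 3 to 4 are there at a start; the rules pass over those that are not, and their reading is None.
At some moment in a run one of paper_1, paper_2, paper_3, paper_4, clip_long1, clip_long2, clip_short1, clip_short2 may be knocked a few centimetres aside while the robot is not near it.
Once in a run the grip may slacken for a moment while it holds something.
It also fails if it takes over 210 s, if anything falls off the work surface, if the arm or the gripper's body presses on something with over 40 N, if the wrist force passes 120 N, or if a joint passes its speed limit or range.

## Working session

There is one attempt and no reset: what is moved stays moved. The work goes in short steps, each a Python script; the robot and the scene stay as the last script left them, time stands still between calls to the robot, and variables do not carry over. Pictures are saved under pics/ and viewed, at most 14 in all, crops included, and the job is handed in when it is done.

```bash
mkdir -p pics
cat > h.py <<'E'
import numpy as np, cv2
from workcell import bot, hand, kinematics, get_obs, vision, hand_in
def snap(cam,name=None,scale=1.5,crop=None):
    r=vision.read_camera(cam); f=cv2.cvtColor(r["frame"],cv2.COLOR_RGB2BGR)
    if name:
        g=f
        if crop: x0,y0,x1,y1=crop; g=f[y0:y1,x0:x1]
        cv2.imwrite("pics/"+name,cv2.resize(g,None,fx=scale,fy=scale,interpolation=cv2.INTER_CUBIC))
    return r
def cast(r,uv,z):
    K=np.array(r["intrinsics"]);V=np.array(r["view"])
    p=cv2.undistortPoints(np.array(uv,float).reshape(-1,1,2),K,np.array(r["dist"],float)).reshape(-1,2)
    R,t=V[:3,:3],V[:3,3]; c=-R.T@t
    d=np.c_[p,np.ones(len(p))]@R
    return c+d*((z-c[2])/d[:,2])[:,None]
def proj(r,P):
    V=np.array(r["view"]); rv,_=cv2.Rodrigues(V[:3,:3])
    return cv2.projectPoints(np.array(P,float).reshape(-1,3),rv,V[:3,3],np.array(r["intrinsics"]),np.array(r["dist"],float))[0].reshape(-1,2)
E
python3 - <<'E'
from h import *
for c in("top","side"):
    r=snap(c,c+"0.png"); V=r["view"]; print(c,(-V[:3,:3].T@V[:3,3]).round(3),V[2,:3].round(2))
o=get_obs();print(o["time_s"],o["orientation"],o["gripper_width"],bot.tcp_to_tips)
E
```

```text
top [-0.452 -0.048  1.502] [ 0.59  0.01 -0.8 ]
side [0.41  0.604 0.908] [ 0.13 -0.63 -0.77]
0.1 [ 9.89809733e-01  1.42394954e-01 -8.40171548e-05 -6.01504660e-04] 0.08552062258131946 0.017
```

View pics/top0.png

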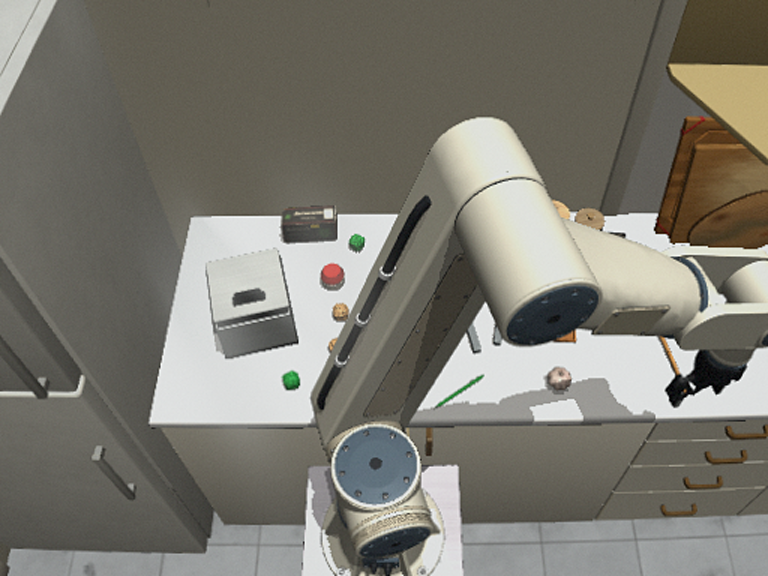

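View pics/side0.png

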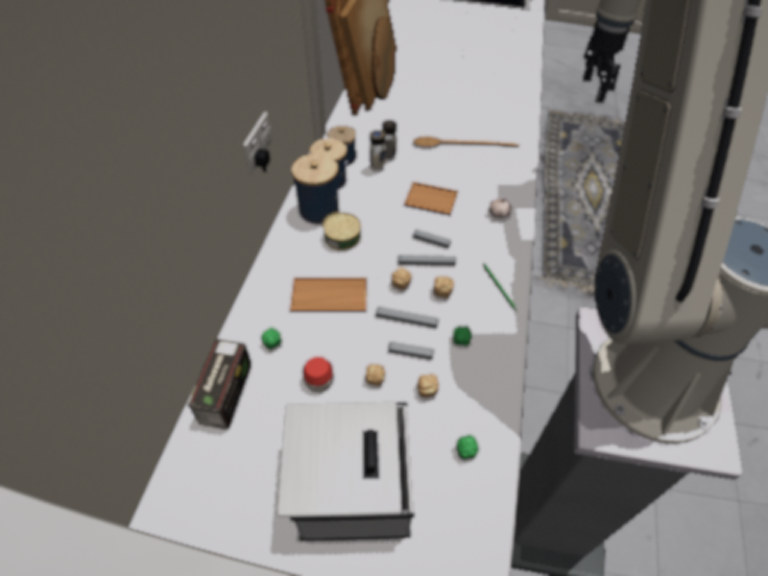

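The side view shows everything. In the 768-px pictures:
- **Paper bags (tan balls):** (401,277), (443,286), (375,373) and (428,384). 
- **Not bags:** the green balls at (271,338), (462,335) and (468,447), and the garlic at (500,208).
- **Long clips:** (427,260) and (407,317). 
- **Short clips:** (432,238) and (411,350). 
- **Trays:** long at (329,295), short at (431,198). 
- **Bin:** handle at (371,453).

Next I'll measure these.

```bash
cat >> h.py <<'E'
def blobs(r,mask,amin,z):
    out=[]
    for c in cv2.findContours(mask.astype(np.uint8),cv2.RETR_EXTERNAL,cv2.CHAIN_APPROX_NONE)[0]:
        if cv2.contourArea(c)<amin: continue
        P=cast(r,c,z)[:,:2]; 
        (cx,cy),(w,h),_=cv2.minAreaRect((P*1000).astype(np.float32)); B=cv2.boxPoints(cv2.minAreaRect((P*1000).astype(np.float32)))
        e=[B[1]-B[0],B[2]-B[1]]; e=max(e,key=np.linalg.norm); yaw=np.arctan2(e[1],e[0])
        yaw=(yaw+np.pi/2)%np.pi-np.pi/2
        m=cv2.moments(c)
        out.append(dict(uv=(round(m["m10"]/m["m00"]),round(m["m01"]/m["m00"])),xy=np.round([cx/1000,cy/1000],4),L=round(max(w,h)),W=round(min(w,h)),yaw=round(yaw,3)))
    return out
def find(r,kind):
    hsv=cv2.cvtColor(r["frame"],cv2.COLOR_RGB2HSV).astype(int);H,S,Vv=hsv[...,0],hsv[...,1],hsv[...,2]
    if kind=="paper": return [b for b in blobs(r,(H>8)&(H<24)&(S>70)&(Vv>110),25,.02) if b["L"]<75]
    if kind=="tray": return [b for b in blobs(r,(H>5)&(H<20)&(S>130),60,.01)if b["L"]>95]
    if kind=="clip": return [b for b in blobs(r,(S<45)&(Vv<150)&(Vv>60),25,.014)if 70<b["L"]<170 and b["W"]<45]
    if kind=="dark": return blobs(r,(Vv<45),25,.161)
    if kind=="red": return blobs(r,((H<6)|(H>174))&(S>150),30,.045)
E
python3 - <<'E'
from h import *
r=snap("side","crop1.png",3.3,(180,110,360,300))
for k in("paper","tray","clip","dark","red"):
    print(k)
    for b in find(r,k): print(b)
K=[(288,403),(404,403),(281,513),(409,513),(364,431),(377,476)]
print(cast(r,np.array(K)/1.5,.135).round(3))
print("tin,garlic",cast(r,np.array([[342,235]])/1.5,.02).round(3),cast(r,np.array([[500,210]])/1.5,.02).round(3), cast(r,np.array([[428,142],[377,160],[318,212]])/1.5,.0).round(3))
print(proj(r,[[.5,0,0],[.5,.1,0]])*1.5)
E
```

```text
paper
{'uv': (285, 256), 'xy': array([0.4305, 0.1037]), 'L': 38, 'W': 33, 'yaw': np.float32(-1.392)}
{'uv': (250, 249), 'xy': array([0.5302, 0.1036]), 'L': 32, 'W': 30, 'yaw': np.float32(-1.353)}
{'uv': (296, 189), 'xy': array([ 0.4374, -0.1357]), 'L': 37, 'W': 35, 'yaw': np.float32(-1.414)}
{'uv': (267, 184), 'xy': array([ 0.5276, -0.1382]), 'L': 42, 'W': 35, 'yaw': np.float32(-1.365)}
tray
{'uv': (219, 196), 'xy': array([ 0.6669, -0.0654]), 'L': 142, 'W': 72, 'yaw': np.float32(0.224)}
{'uv': (287, 132), 'xy': array([ 0.5073, -0.4075]), 'L': 100, 'W': 74, 'yaw': np.float32(-0.073)}
{'uv': (236, 35), 'xy': array([ 0.8545, -1.1258]), 'L': 789, 'W': 182, 'yaw': np.float32(-1.185)}
clip
{'uv': (247, 303), 'xy': array([0.5027, 0.2513]), 'L': 86, 'W': 25, 'yaw': np.float32(-1.332)}
{'uv': (273, 235), 'xy': array([0.4754, 0.0407]), 'L': 87, 'W': 21, 'yaw': np.float32(-0.048)}
{'uv': (270, 213), 'xy': array([ 0.4978, -0.0358]), 'L': 126, 'W': 22, 'yaw': np.float32(-0.009)}
{'uv': (284, 174), 'xy': array([ 0.4838, -0.1961]), 'L': 125, 'W': 24, 'yaw': np.float32(0.186)}
{'uv': (287, 160), 'xy
[... 1046 characters left out ...]
 (494, 40), 'xy': array([-0.3411, -1.1289]), 'L': 694, 'W': 37, 'yaw': np.float32(1.241)}
{'uv': (403, 35), 'xy': array([ 0.0998, -0.975 ]), 'L': 526, 'W': 103, 'yaw': np.float32(1.401)}
{'uv': (339, 1), 'xy': array([ 0.4157, -1.2395]), 'L': 147, 'W': 36, 'yaw': np.float32(0.303)}
red
{'uv': (211, 247), 'xy': array([0.6282, 0.1343]), 'L': 50, 'W': 47, 'yaw': np.float32(-1.344)}
[[0.633 0.25  0.135]
 [0.458 0.21  0.135]
 [0.59  0.412 0.135]
 [0.419 0.373 0.135]
 [0.507 0.268 0.135]
 [0.473 0.331 0.135]]
tin,garlic [[ 0.681 -0.227  0.02 ]] [[ 0.339 -0.391  0.02 ]] [[ 0.552 -0.643  0.   ]
 [ 0.671 -0.534  0.   ]
 [ 0.764 -0.307 -0.   ]]
[[400.97304562 336.83859623]
 [390.49506644 380.25954765]]
```

View pics/crop1.png

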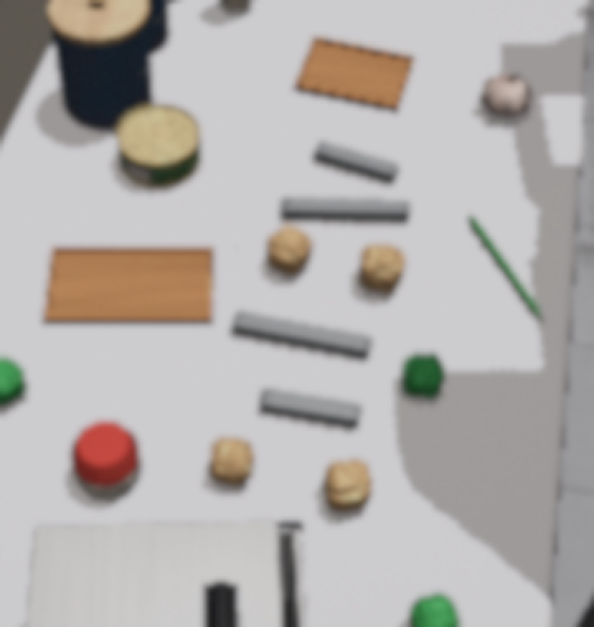

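The crop confirms four tan paper bags, two long and two short clips, and green decoys that I'll leave alone. Lid first.

```bash
cat >> h.py <<'E'
from scipy.spatial.transform import Rotation as Ro
def down(a): # tool down, closing line at world angle a
    return Ro.from_matrix(np.array([[-np.sin(a),np.cos(a),0],[np.cos(a),np.sin(a),0],[0,0,-1]]).T).as_quat()
def ori(p,a):
    c=[]
    for k in(0,np.pi):
        q=kinematics.solve_ik(p,down(a+k))
        if q is not None: c.append((abs(q[5]),k))
    return down(a+min(c)[1])
def above(p,a,z=.25):
    p=[p[0],p[1],z]; o=ori(p,a); bot.reach(p,o); return o
def down_to(p,z,v=.15): bot.servo_line([p[0],p[1],z],velocity=v)
def st(t=""):
    o=get_obs(); print(t,"t%.1f"%o["time_s"],np.round(o["position"],3),"w%.4f"%o["gripper_width"],"g%.1f"%o["grip_force"],"F",np.round(o["wrist_force"],1)); return o
BY=.235
bx=np.array([np.cos(BY),np.sin(BY)]); by=np.array([-bx[1],bx[0]])
E
python3 - <<'E'
from h import *
p=np.array([.4873,.3105])
above(p,BY); down_to(p,.158); hand.move_gripper(.0,30); o=st("grip")
g=np.array(o["position"][:2]); f0=np.array(o["wrist_force"][:2])@bx
bot.servo_line([*(g+bx*.09),.158],velocity=.06); st("90")
s=.09
while s<.145:
    s+=.005; bot.servo_line([*(g+bx*s),.158],velocity=.05)
    f=np.array(get_obs()["wrist_force"][:2])@bx-f0
    if abs(f)>10: break
print("s",s,f); st("open")
r=snap("side","lid1.png",1.5)
hand.move_gripper(.06); st("rel"); 
q=get_obs()["position"]; bot.servo_line([q[0],q[1],.25]); st("up")
E
```

```text
grip t4.9 [0.487 0.311 0.158] w0.0133 g32.7 F [-1.4 -0.8  3.5]
90 t6.6 [0.575 0.333 0.158] w0.0131 g32.7 F [-1.1  5.   4.3]
s 0.12000000000000002 -29.40102266224067
open t8.1 [0.597 0.338 0.158] w0.0133 g37.6 F [-31.5  -1.1  24.7]
rel t8.6 [0.604 0.338 0.158] w0.0604 g0.0 F [-0.4 -0.4 -0.1]
up t9.4 [0.604 0.338 0.249] w0.0598 g0.0 F [ 0.2  0.4 -0.4]
```

View pics/lid1.png

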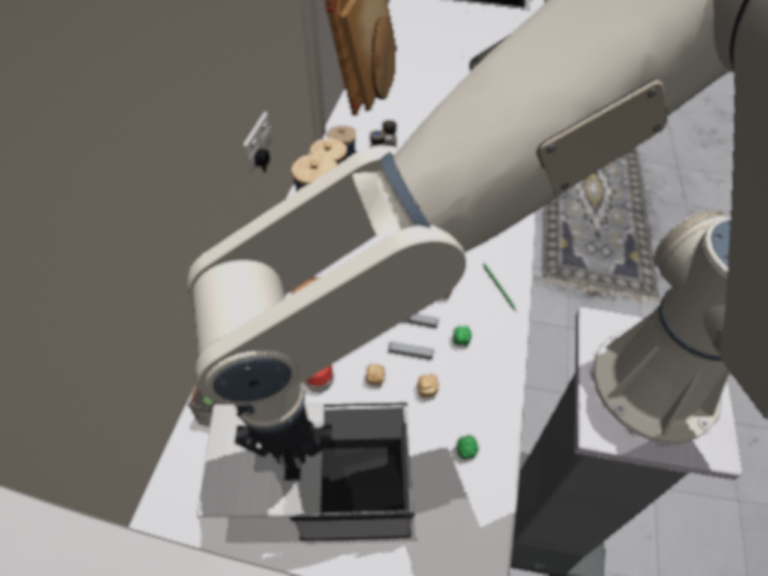

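The lid sits at its end stop with the bin open, so the bin centre is about (0.515, 0.318). Now the two nearer bags.

```bash
cat >> h.py <<'E'
BC=np.array([.598,.338])-.085*bx
def paper(p,a,off,z=.021):
    p=np.array(p); hand.move_gripper(.075); above(p,a,.16); down_to(p,z); hand.move_gripper(0,25)
    o=st("grasp")
    if o["gripper_width"]<.02: print("MISS"); hand.move_gripper(.08); bot.servo_line([*p,.2]); return False
    bot.servo_line([*p,.25],velocity=.25); d=BC-.018*bx+off*by
    above(d,BY+np.pi/2,.25); o=st("over"); 
    if o["gripper_width"]<.02: print("LOST"); return False
    down_to(d,.155,.2); hand.move_gripper(.07); down_to(d,.25,.25); return True
E
python3 - <<'E'
from h import *
print(BC)
if paper([.5302,.1036],.2,-.035): paper([.4305,.1037],.2,.035)
r=snap("side"); print(*find(r,"paper"),sep="\n")
r=snap("top","top1.png",1.5); print("top",*find(r,"paper")+find(r,"tray")+find(r,"clip"),sep="\n")
st()
E
```

```text
[0.51533628 0.31820835]
grasp t12.2 [0.531 0.104 0.022] w0.0389 g24.5 F [-1.1 -0.2  5.8]
over t14.5 [0.506 0.28  0.249] w0.0391 g25.2 F [ 0.5 -0.1 -0.3]
grasp t18.9 [0.431 0.104 0.022] w0.0421 g24.2 F [-1.3 -1.4  8.2]
over t21.1 [0.489 0.347 0.249] w0.0420 g25.4 F [ 1.  -0.  -0.4]
{'uv': (227, 339), 'xy': array([0.5261, 0.354 ]), 'L': 26, 'W': 12, 'yaw': np.float32(0.226)}
{'uv': (196, 203), 'xy': array([ 0.7252, -0.0215]), 'L': 36, 'W': 15, 'yaw': np.float32(-1.248)}
{'uv': (216, 98), 'xy': array([ 0.8195, -0.5294]), 'L': 69, 'W': 38, 'yaw': np.float32(0.65)}
top
{'uv': (293, 227), 'xy': array([ 0.4454, -0.1299]), 'L': 45, 'W': 39, 'yaw': np.float32(-0.03)}
{'uv': (292, 205), 'xy': array([ 0.5379, -0.1333]), 'L': 41, 'W': 39, 'yaw': np.float32(1.039)}
{'uv': (393, 146), 'xy': array([ 0.8154, -0.5418]), 'L': 73, 'W': 72, 'yaw': np.float32(-0.009)}
{'uv': (497, 289), 'xy': array([ 0.2051, -0.8035]), 'L': 97, 'W': 29, 'yaw': np.float32(1.536)}
{'uv': (370, 213), 'xy': array([ 0.5083, -0.4129]), 'L': 118, 'W': 86, 'yaw': np.float32(-0.075)}
{'uv': (434, 212), 'xy': array([ 0.4524, -0.6594]), 'L': 291, 'W': 40, 'yaw': np.float32(0.222)}
{'uv': (274, 179), 'xy': array([ 0.6687, -0.0696]), 'L': 158, 'W': 87, 'yaw': np.float32(0.223)}
{'uv': (473, 128), 'xy': array([ 0.9533, -0.9437]), 'L': 543, 'W': 291, 'yaw': np.float32(-0.411)}
{'uv': (246, 222), 'xy': array([0.4741, 0.0319]), 'L': 92, 'W': 18, 'yaw': np.float32(0.015)}
{'uv': (332, 219), 'xy': array([ 0.4833, -0.2708]), 'L': 95, 'W': 22, 'yaw': np.float32(-0.179)}
{'uv': (313, 219), 'xy': array([ 0.4834, -0.2044]), 'L': 135, 'W': 25, 'yaw': np.float32(0.205)}
{'uv': (268, 217), 'xy': array([ 0.4971, -0.0426]), 'L': 131, 'W': 18, 'yaw': np.float32(-0.01)}
{'uv': (321, 153), 'xy': array([ 0.7888, -0.2539]), 'L': 73, 'W': 30, 'yaw': np.float32(-0.146)}
 t22.8 [0.489 0.348 0.249] w0.0702 g0.0 F [ 0.3 -0.6 -0.7]
```

View pics/top1.png

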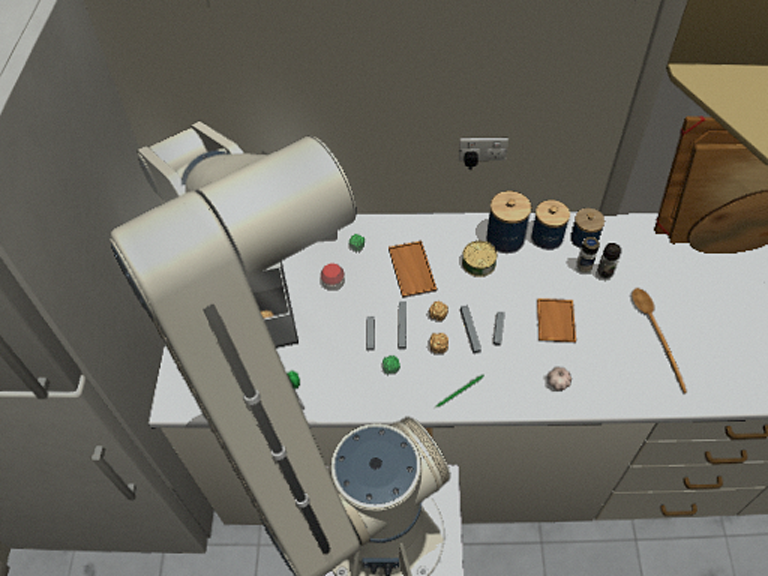

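The top view confirms two bags in the bin and the other two at about (439,310) and (439,343). The trays and clips agree between both cameras within about 7 mm, so I'll average them.

Run:
```python
from h import *
if paper([.533,-.136],.1,-.03): paper([.441,-.132],.1,.03)
bot.reach([.3,.35,.3],ori([.3,.35,.3],BY)) 
r=snap("side","side2.png",1.5); print(*find(r,"paper")+find(r,"clip"),sep="\n")
r=snap("top"); print("top",*find(r,"paper")+find(r,"clip"),sep="\n"); st()
```

```text
grasp t26.2 [ 0.534 -0.136  0.022] w0.0464 g24.7 F [-0.7  1.9  7.2]
over t28.9 [0.505 0.284 0.25 ] w0.0464 g25.7 F [ 1.  -0.2  0.4]
grasp t33.6 [ 0.441 -0.132  0.022] w0.0434 g25.0 F [-0.7  0.9  7.2]
over t36.4 [0.491 0.342 0.25 ] w0.0437 g25.5 F [0.5 0.2 0.3]
{'uv': (227, 338), 'xy': array([0.5275, 0.3531]), 'L': 33, 'W': 10, 'yaw': np.float32(0.226)}
{'uv': (243, 309), 'xy': array([0.5084, 0.276 ]), 'L': 39, 'W': 37, 'yaw': np.float32(-1.348)}
{'uv': (284, 94), 'xy': array([ 0.5503, -0.6167]), 'L': 73, 'W': 34, 'yaw': np.float32(0.237)}
{'uv': (195, 304), 'xy': array([0.629 , 0.2843]), 'L': 88, 'W': 28, 'yaw': np.float32(-1.319)}
{'uv': (255, 238), 'xy': array([0.5258, 0.0602]), 'L': 86, 'W': 20, 'yaw': np.float32(0.007)}
{'uv': (270, 213), 'xy': array([ 0.4978, -0.0344]), 'L': 126, 'W': 21, 'yaw': np.float32(-0.034)}
{'uv': (284, 174), 'xy': array([ 0.4838, -0.1956]), 'L': 125, 'W': 23, 'yaw': np.float32(0.167)}
{'uv': (287, 160), 'xy': array([ 0.485 , -0.2626]), 'L': 87, 'W': 24, 'yaw': np.float32(-0.198)}
{'uv': (440, 65), 'xy': array([-0.1195, -1.0428]), 'L': 111, 'W': 24, 'yaw': np.float32(1.438)}
top
{'uv': (262, 278), 'xy': array([ 0.2522, -0.0385]), 'L': 83, 'W': 28, 'yaw': np.float32(1.473)}
{'uv': (332, 219), 'xy': array([ 0.4832, -0.2712]), 'L': 95, 'W': 21, 'yaw': np.float32(-0.179)}
{'uv': (313, 219), 'xy': array([ 0.4828, -0.2045]), 'L': 134, 'W': 25, 'yaw': np.float32(0.205)}
{'uv': (268, 217), 'xy': array([ 0.4971, -0.0426]), 'L': 131, 'W': 18, 'yaw': np.float32(-0.01)}
{'uv': (321, 153), 'xy': array([ 0.7888, -0.2539]), 'L': 73, 'W': 30, 'yaw': np.float32(-0.146)}
 t39.7 [0.3  0.35 0.3 ] w0.0698 g0.0 F [-0.4  0.6 -0.7]
```

View pics/side2.png

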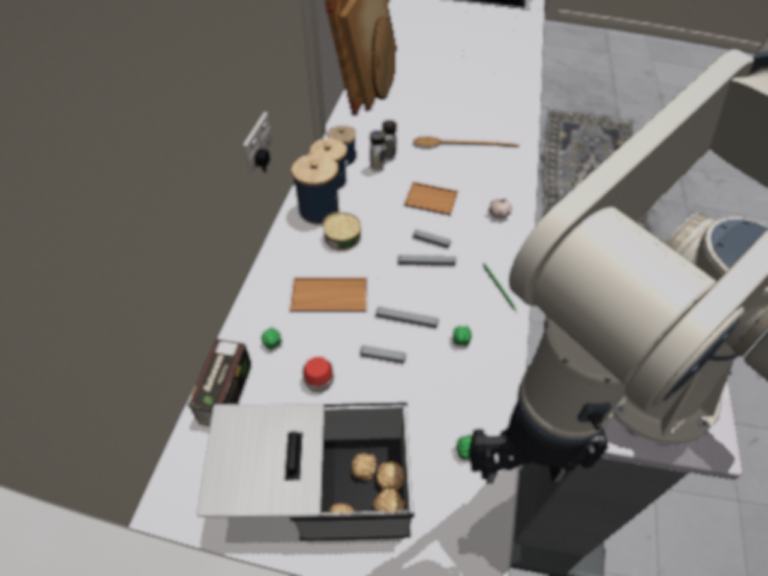

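All four bags are in the bin. The near short clip has been knocked aside to about (0.525, 0.056), at pixel (383,354). Now I'll close the lid, then put away the long clips.

```bash
cat >> h.py <<'E'
TL=(np.array([.668,-.0675]),.223); TS=(np.array([.508,-.410]),-.074)
def clip(p,a,T,off):
    p=np.array(p); hand.move_gripper(.055); above(p,a+np.pi/2,.13); down_to(p,.026); hand.move_gripper(0,40)
    o=st("grasp")
    if o["gripper_width"]<.012: print("MISS"); hand.move_gripper(.06); bot.servo_line([*p,.2]); return False
    bot.servo_line([*p,.2],velocity=.25)
    c,ya=T; d=c+off*np.array([-np.sin(ya),np.cos(ya)])
    above(d,ya+np.pi/2,.16); down_to(d,.06); o=st("over")
    if o["gripper_width"]<.012: print("LOST"); return False
    down_to(d,.0315,.05); st("down"); hand.move_gripper(.032); down_to(d,.16); return True
E
python3 - <<'E'
from h import *
p=np.array([.599,.338]); hand.move_gripper(.05)
above(p,BY); down_to(p,.158); hand.move_gripper(.0,30); o=st("grip")
g=np.array(o["position"][:2]); f0=np.array(o["wrist_force"][:2])@bx
s=.115; bot.servo_line([*(g-bx*s),.158],velocity=.07)
while s<.145:
    s+=.005; bot.servo_line([*(g-bx*s),.158],velocity=.05)
    f=np.array(get_obs()["wrist_force"][:2])@bx-f0
    if abs(f)>15: break
print("s",s,f); st("shut"); hand.move_gripper(.05); q=get_obs()["position"]; bot.servo_line([q[0],q[1],.25],velocity=.2)
if clip([.4974,-.039],-.015,TL,.022): clip([.4835,-.2],.19,TL,-.022)
q=get_obs()["position"]; bot.servo_line([q[0],q[1],.25],velocity=.2)
st()
E
```

```text
grip t42.3 [0.597 0.338 0.159] w0.0133 g30.4 F [-9.7 -3.4 10.5]
s 0.135 30.135148566990146
shut t45.2 [0.471 0.306 0.159] w0.0134 g31.2 F [22.6 -8.6 -5.2]
grasp t49.1 [ 0.498 -0.039  0.027] w0.0165 g39.2 F [-1.6  0.   7. ]
over t51.5 [ 0.664 -0.046  0.061] w0.0168 g39.1 F [ 0.6  0.4 -0.6]
down t52.2 [ 0.663 -0.046  0.031] w0.0168 g39.1 F [0.  0.3 0.8]
grasp t56.0 [ 0.484 -0.2    0.027] w0.0168 g39.3 F [-1.5  0.3  5.8]
over t58.6 [ 0.673 -0.089  0.061] w0.0166 g39.1 F [-1.  -0.4 -0.2]
down t59.3 [ 0.673 -0.089  0.031] w0.0164 g39.1 F [-0.6 -0.1  0.3]
 t61.2 [ 0.672 -0.089  0.249] w0.0317 g0.0 F [-0.9  0.1 -0.5]
```

Run:
```python
from h import *
if clip([.525,.056],.03,TS,.022): clip([.484,-.267],-.185,TS,-.022)
q=get_obs()["position"]; bot.servo_line([q[0],q[1],.25],velocity=.2)
bot.reach([.3,.3,.3],ori([.3,.3,.3],BY))
r=snap("side","side3.png",1.5); print(*find(r,"clip"),sep="\n")
r=snap("top","top3.png",3.2,(230,110,430,290)); print("top",*find(r,"clip"),sep="\n"); st()
```

```text
grasp t65.2 [0.526 0.056 0.027] w0.0166 g39.2 F [-0.5 -0.1  5.6]
over t69.0 [ 0.51  -0.388  0.061] w0.0165 g39.1 F [0.7 0.2 0.6]
down t69.7 [ 0.509 -0.388  0.031] w0.0164 g39.1 F [ 0.4  0.5 -0.6]
grasp t73.2 [ 0.485 -0.267  0.027] w0.0164 g39.3 F [-1.2 -0.4  5. ]
over t75.5 [ 0.507 -0.432  0.061] w0.0166 g39.1 F [-0.4 -0.3  0.1]
down t76.3 [ 0.506 -0.432  0.031] w0.0166 g39.2 F [-0.8 -0.4  0.8]
{'uv': (255, 303), 'xy': array([0.4828, 0.2468]), 'L': 85, 'W': 26, 'yaw': np.float32(-1.345)}
{'uv': (506, 236), 'xy': array([-0.2172, -0.117 ]), 'L': 116, 'W': 44, 'yaw': np.float32(1.361)}
{'uv': (218, 200), 'xy': array([ 0.6628, -0.0444]), 'L': 121, 'W': 19, 'yaw': np.float32(0.225)}
{'uv': (220, 188), 'xy': array([ 0.6728, -0.0911]), 'L': 124, 'W': 20, 'yaw': np.float32(0.224)}
{'uv': (286, 134), 'xy': array([ 0.5095, -0.3903]), 'L': 84, 'W': 25, 'yaw': np.float32(-0.064)}
{'uv': (289, 127), 'xy': array([ 0.5077, -0.4316]), 'L': 86, 'W': 26, 'yaw': np.float32(-0.108)}
{'uv': (433, 48), 'xy': array([-0.1033, -1.2067]), 'L': 83, 'W': 44, 'yaw': np.float32(1.542)}
top
{'uv': (264, 278), 'xy': array([ 0.2497, -0.0432]), 'L': 89, 'W': 31, 'yaw': np.float32(1.406)}
{'uv': (376, 211), 'xy': array([ 0.5142, -0.4326]), 'L': 87, 'W': 17, 'yaw': np.float32(-0.068)}
{'uv': (363, 211), 'xy': array([ 0.515 , -0.3884]), 'L': 95, 'W': 18, 'yaw': np.float32(-0.04)}
{'uv': (321, 153), 'xy': array([ 0.7888, -0.2539]), 'L': 73, 'W': 30, 'yaw': np.float32(-0.146)}
 t81.0 [0.3 0.3 0.3] w0.0320 g0.0 F [0.3 0.2 0.1]
```

View pics/side3.png

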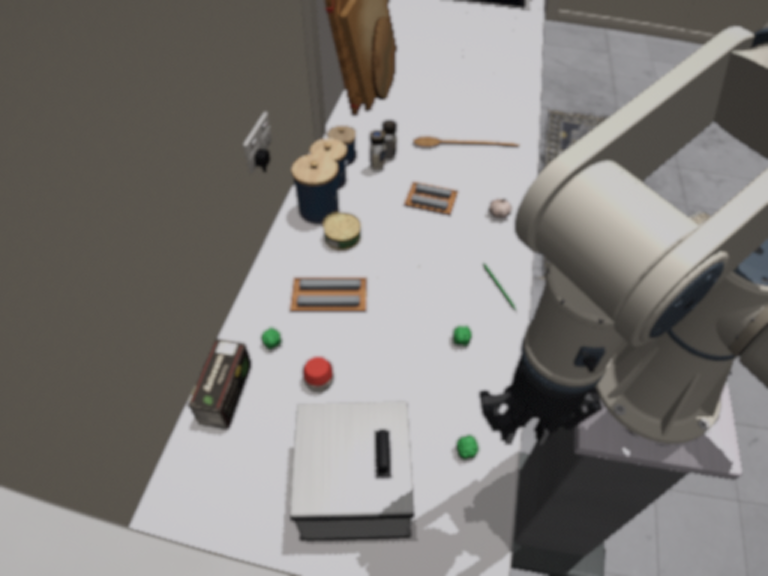

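View pics/top3.png

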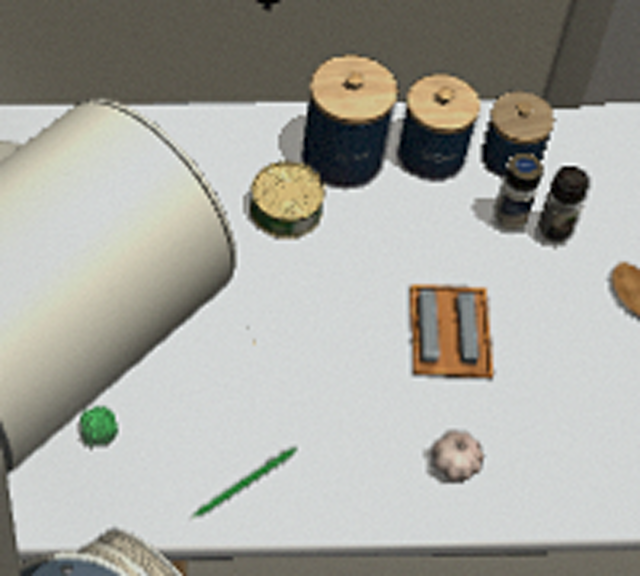

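The lid is shut, and the clips lie flat side by side in their trays at side pixels (330,292) and (431,196). The tin, timer and garlic are where they started, and the arm is clear.

```bash
python3 -c "
from h import *
print(hand_in())"
```

```text
the job is handed in; nothing more can be done
None
```

The job is handed in at about 81 s of the 210 s: all four paper bags are in the shut bin, both long and both short clips lie flat in their trays, and the tin, timer and garlic were not touched; hand-in returned no verdict.

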